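Set the bearing nut of a pipe rest under load and hold it

TASK

Hang the yellow saddle weight over the pipe rest's horizontal bar and let go of it, so that it loads the bearing. Then screw the knurled brass nut on top of the column down (clockwise from above) until it bottoms out, back it off a quarter turn, and finish still gripping the nut there, gripper closed on it and standing still. Leave the jar, the tub and the paddle alone.

Things in the scene. Friction and masses are not known exactly. Their poses are not given: they have to be found in the camera images.
- rest: Pipe rest, fixed to the bench: 150 x 150 x 12 mm dark steel base plate, grey column 42 mm thick, red bearing head 58 mm across from 98 to 147 mm above the bench. Origin on the bench on the column's axis, z up, y from the column out along the bar.
- bar_mid (a point): Middle of the round steel bar, on its centre line: 125 mm above the bench, 160 mm out from the column axis; y along the bar, away from the column. The bar is level, 14 mm thick, and free from the red head (29 mm from the column axis) to a black end collar, 28 mm across (260 mm from the axis).
- saddle_mid (a point): Centre of the loose saddle weight (58.5 mm above its foot), a yellow inverted U of 0.3 to 0.5 kg standing on its legs; z up, y along its channel. 60 mm long (y), 66 mm wide over its dark cheeks (x), 117 mm high. Hung on the bar, this point lies about 5 mm below the bar's centre line.
- saddle: The same saddle weight, origin under its foot, same axes. Channel open below and at both y ends, 30 mm wide, 70 mm deep up to the strap's underside, which rests on the bar; strap 6 mm thick. On it stands a black grip tab, 12 mm thick (x), 36 mm long (y), from 76 to 117 mm above the foot: pinch it across x from above.
- nut: Knurled brass nut on the vertical stud on the column axis, started on its thread: 44 mm across, 32 mm high, white dash on top. Origin at the centre of its underside, 165 mm above the bench when bottomed; rises 3 mm per turn unscrewed. The 20 mm thick stud ends 206 mm above the bench, 9 mm over the bottomed nut.
- nut_grip (a point): On the nut's axis, half-way up the nut (16 mm above its underside): the height to grip, from above; axes turn with the nut. Below the nut is a 34 mm thick shoulder 18 mm high, which leaves room for fingertips, then the 58 mm wide red head (top 147 mm above the bench).
- nut_turn (a joint): Angle of the nut in rad: 0 = bottomed out (a hard stop), growing as it is unscrewed (counter-clockwise from above); it starts 2.1 to 3.3 out, and turns with a steady drag of about 0.1 N m and stays where left.
- jar: Closed amber glass jar with white lid, 64 mm across, 85 mm high; origin under its centre. Bystander.
- tub: Closed pink tub with white lid, 86 x 116 x 60 mm high; origin under its centre. Bystander.
- paddle: Flat dark paddle, blade 75 x 100 mm, round wooden handle 130 mm long towards -y, lying on the bench, 22 mm high; origin under the blade's centre. Bystander.
Things that resemble listed ones, but are neither listed nor needed, are in the scene too. What is shaped like the saddle but purple is not meant.

How it is judged:
On the way, in this order (a step that is already met when the one before it is completed fails the run):
1. the saddle weight hangs on the bar, released (x of saddle_mid in the frame of bar_mid between -0.015 and 0.015 m and y of saddle_mid in the frame of bar_mid between -0.11 and 0.085 m and z of saddle_mid in the frame of bar_mid between -0.015 and 0.006 m and angle between saddle_mid's own z axis and vertical below 0.3 rad and angle between the y axis of saddle_mid and the y axis of bar_mid, either way round below 0.4 rad and contact force between saddle and rest above 1 N and contact force between each of the arm, the fingers and saddle below 0.1 N), for 0.2 s.
2. the nut is bottomed out (value of joint nut_turn below 0.08 rad), for 0.1 s.
At the end, for the whole second after the job is handed in: Saddle hangs astride the bar (tilt under 17 deg, aligned within 23 deg), resting on it and untouched by the robot; the nut, having been bottomed out, stands 90 deg unscrewed (within 20), at rest, with the fingers pressing on it with more than 3 N (all of step 1 and value of joint nut_turn between 1.22 and 1.92 rad and velocity of joint nut_turn between -0.1 and 0.1 rad/s and contact force between the fingers and nut above 3 N); the arm keeps its last pose, push and grip.
It fails at once if the jar is moved by more than 3 cm (distance of jar from where it was at the start of the episode above 0.03 m).
It fails at once if the tub is moved by more than 3 cm (distance of tub from where it was at the start of the episode above 0.03 m).
It fails at once if the paddle is moved by more than 3 cm (distance of paddle from where it was at the start of the episode above 0.03 m).
It also fails if it takes over 64 s, if anything falls off the work surface, if the arm or the gripper's body presses on something with over 40 N, if the wrist force passes 120 N, or if a joint passes its speed limit or range.

ROBOT

A 7-joint arm with a two-finger parallel gripper is mounted at the origin on the work surface. World frame = base frame: x ahead of the robot, y to its left, z up, the work surface at z = 0. Lengths are in m, angles in rad, forces in N, time in s.
With the tool pointing down it reaches from about 0.4 to 0.85 m from the base axis. Payload 10.4 kg.
Tool frame: the origin (TCP) lies midway between the tips of the shut fingers; the grasp point (between the pads) lies 19 mm behind it; z points along the fingers, y is the line along which they close (so a half turn about z gives the same grasp; the last joint's range is limited). The gripper opens to 87 mm and grips with 3 to 60 N. Pads are 19 mm wide; open, the fingers measure 117 mm over their backs; the gripper's body (75 mm by 190 mm) begins 51 mm behind the grasp point.
Start: joints at [1.285, 0.332, -0.065, 1.46, 0.022, 1.35, -0.088], TCP at [0.162, -0.604, 0.223] pointing down, gripper open.
Joint ranges: [-2.6, 2.6], [-0.5, 2.12], [-1.47, 1.34], [0.16, 2.42], [-1.27, 4.41], [0.06, 2.06], [-2.6, 2.6]. Speed limits (rad/s): [2.22, 2.22, 2.79, 2.79, 3.14, 3.14, 3.14].

INTERFACE

Orientations are given as a unit quaternion [x, y, z, w].
In Python, from bench import r gives the robot as it stands.
- The arm moves only by the tool arm_command, never from a script. Its argument "moves" is one flat list of numbers, 4 for each row, row after row: the shift along the tool's x, y, z in cm, then the turn about the tool's z in degrees. A call has 1 to 12 rows; each row shifts and turns the commanded pose from where the row before left it, along the tool's axes as they then stand; what a row does not reach is not made up. A row lasts 1/12 s, in which the tool goes at most 41.7 mm and 7.16 degrees, less where a joint would pass 70% of its speed; a pose out of reach is approached as far as the arm can. A call with a gripper value outside its range is refused whole. "fingers" is the opening in per cent of the stroke, from 0 (shut) to 100 (fully open), set as the call begins (left out, the last holds). The fingers move at their own pace and stop on an object; "squeeze" is the grip in N (left out, the last holds). Time passes only in rows, so rows that do not move let the fingers close. It gives the time, the measured TCP pose, the force, the opening and the grip force at its end, in the units of the state.
- r.read_state(): the state, without advancing time (a new reading comes with each control period).
- r.camera(name): name is "side" or "top"; returns the picture (400x640x3 uint8, red, green, blue); there is no depth.
- r.camera_info(name): a dict with "fx", "fy", "cx", "cy" (pixels), "k1" (the pictures are not rectified: a ray, as slopes to the right and down, at radius r is drawn at 1 + k1 r^2 times it, then the intrinsics apply), "origin" and "attitude" of the camera in the world. Camera axes: x right, y up, looking along -z (the intrinsics and any distortion apply to the point x, -y, -z); pixel columns grow to the right and rows downward; lengths in m; the calibration is good to about 2 mm. A picture is of the moment at which its call begins. camera_info takes no time and is no camera call.
- r.close_job(): hands the job in; it is judged then, once.
The state is a dict: "time": time; "joint_positions": joint angles; "joint_vel": joint speeds; "joint_torque": joint torques, N m; "ee_pos": TCP position; "eef_rot": TCP orientation; "ft_force": force on the tool from outside, world axes, zero at the start; "torque": the same for the moment, N m; "width": finger opening in m; "grip_force": force on a finger pad.
Only numpy, scipy, OpenCV 4.12 (cv2) and the standard library are available. Lean on these libraries where they do the work, as an engineer would, in place of code of your own. Each camera call takes 0.05 s, during which the arm holds its last target. There are 200 camera calls.

## Working session

There is one attempt and no reset: what is moved stays moved. The work goes in short steps, Python scripts to look and compute and a tool call to move; the robot and the scene stay as the last step left them, time stands still between calls to the robot, and variables do not carry over. Pictures are saved under pics/ and viewed, at most 10 in all, crops included, and the job is handed in when it is done.

Besides the shell and the picture viewer there is one more tool, called after "Request:" as a command line: name --argument value ..., lists and objects as JSON in quotes. arm_command: Moves the arm, as the interface text tells. Its arguments: {"type":"object","properties":{"moves":{"type":"array"},"fingers":{"type":"number"},"squeeze":{"type":"number"}},"required":["moves"]}

```bash
mkdir -p pics; ls; python3 - <<'E'
from bench import r
import cv2,json
for n in("side","top"):
    cv2.imwrite(f"pics/{n}0.png",r.camera(n)[:,:,::-1]); print(n,r.camera_info(n))
s=r.read_state();print(s)
E
```

```text
pics
side {'fx': 386.0982887594051, 'fy': 386.0982887594051, 'cx': 310.6178075723802, 'cy': 197.86223811133783, 'k1': -0.008796098717632383, 'origin': array([0.26689275, 0.77168415, 0.88042633]), 'attitude': array([-0.09149017,  0.41293117,  0.88834537, -0.17877336])}
top {'fx': 405.9582911540745, 'fy': 405.9582911540745, 'cx': 318.027788466889, 'cy': 199.51564008450714, 'k1': -0.040030980617818984, 'origin': array([ 0.42107672, -0.02490243,  1.36730195]), 'attitude': array([ 0.04890222, -0.05539861, -0.7011217 ,  0.70920231])}
{'time': 0.1, 'joint_positions': array([ 1.28539795,  0.33282272, -0.06469838,  1.4608627 ,  0.02161812,
        1.34991093, -0.0884838 ]), 'joint_vel': array([ 1.70278652e-03, -1.55328752e-04,  1.60179106e-04, -1.08095319e-03,
       -2.13228045e-04, -1.12102295e-03,  4.04800507e-05]), 'joint_torque': array([ 1.68571019e-03, -6.24542570e+01,  2.48727336e-02, -3.90716958e+01,
       -6.14790455e-02,  3.66246316e-02,  5.87442926e-06]), 'ee_pos': array([ 0.16226208, -0.603203  ,  0.22182217]), 'eef_rot': array([ 9.91376840e-01,  1.31040196e-01, -1.24026592e-04, -6.41948669e-04]), 'ft_force': array([ 0.54426861, -0.74345125, -0.58365448]), 'torque': array([ 0.028682  , -0.02791931, -0.01481939]), 'grip_force': 0.0, 'width': 0.08650475459217037}
```

View pics/side0.png

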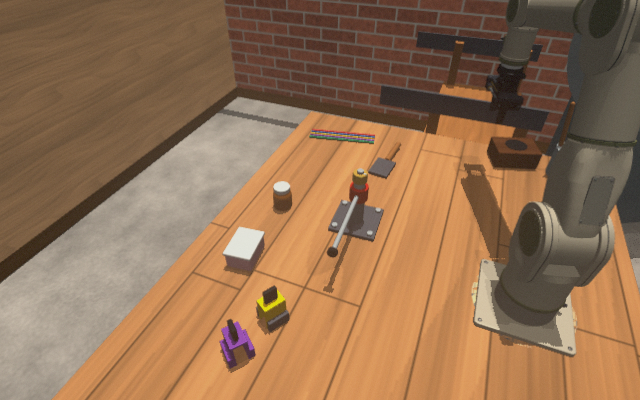

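View pics/top0.png

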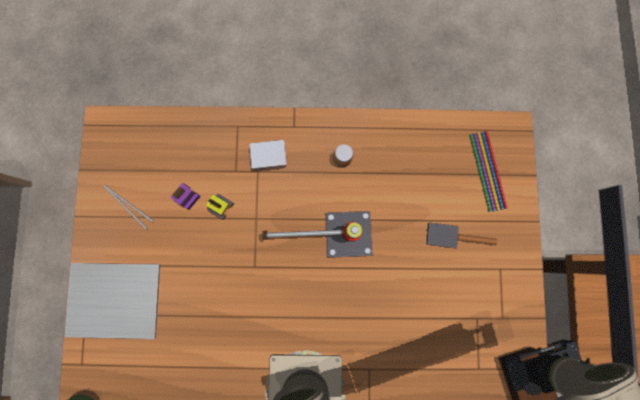

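Side: yellow saddle near (272,305), purple decoy at (237,342), nut (360,175), collar (333,250). Top: saddle (220,205), nut (353,231), collar (265,236). Next I'll zoom in and measure.

```bash
cat > h.py <<'E'
import numpy as np, cv2
from scipy.spatial.transform import Rotation as R
from bench import r
F=np.diag([1,-1,-1.])
def cam(n):
    c=r.camera_info(n); A=R.from_quat(c['attitude']).as_matrix()@F
    K=np.array([[c['fx'],0,c['cx']],[0,c['fy'],c['cy']],[0,0,1]]); d=np.array([c['k1'],0,0,0.])
    return A,np.array(c['origin']),K,d
def ray(n,uv):
    A,o,K,d=cam(n); p=cv2.undistortPoints(np.array(uv,float).reshape(-1,1,2),K,d)[:,0]
    return o,np.c_[p,np.ones(len(p))]@A.T
def plane(n,uv,z):
    o,v=ray(n,uv); return o+v*((z-o[2])/v[:,2])[:,None]
def proj(n,P):
    A,o,K,d=cam(n); return cv2.projectPoints(np.array(P,float).reshape(-1,3),cv2.Rodrigues(A.T)[0],-A.T@o,K,d)[0][:,0]
def tri(us,ut):
    M=[];b=[]
    for n,u in(("side",us),("top",ut)):
        o,v=ray(n,[u]);v=v[0]/np.linalg.norm(v[0]);Q=np.eye(3)-np.outer(v,v);M.append(Q);b.append(Q@o)
    p=np.linalg.solve(sum(M),sum(b)); return p,[np.linalg.norm(Q@p-c)for Q,c in zip(M,b)]
E
python3 - <<'E'
from h import *
def big(i,x,y,w,h,k): return cv2.resize(i[y:y+h,x:x+w],None,fx=k,fy=k,interpolation=cv2.INTER_CUBIC)
t=cv2.imread('pics/top0.png');s=cv2.imread('pics/side0.png')
a=np.vstack([np.hstack([big(t,255,200,120,65,3.25)[:211,:390],big(t,195,185,60,33,6.5)[:211,:390]]),
 np.hstack([big(s,320,160,75,75,5)[:375,:375],big(s,245,275,60,60,6.25)[:375,:375],np.zeros((375,30,3),np.uint8)])])
cv2.imwrite('pics/z.png',a); print(a.shape)
for n,i,box in(("side",s,(245,275,60,60)),("top",t,(200,185,45,40))):
    x,y,w,h=box;m=cv2.inRange(cv2.cvtColor(i,cv2.COLOR_BGR2HSV),(22,130,100),(35,255,255))
    q=np.zeros_like(m);q[y:y+h,x:x+w]=m[y:y+h,x:x+w];pts=cv2.findNonZero(q)[:,0]
    print(n,len(pts),pts.mean(0),cv2.minAreaRect(pts))
E
```

```text
(586, 780, 3)
side 226 [270.71238938 302.28761062] ((271.88458251953125, 302.076904296875), (20.523906707763672, 24.684160232543945), 56.3099365234375)
top 215 [217.00465116 204.48372093] ((216.5224609375, 204.26405334472656), (19.185962677001953, 13.67397403717041), 32.0053825378418)
```

View pics/z.png

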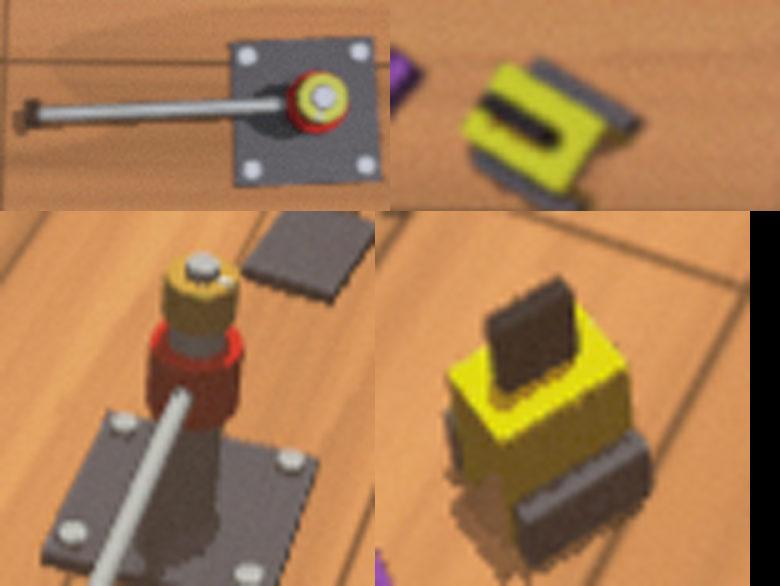

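The zoom shows stud top at (323,97), four base bolts, collar at (30,113), and the strap with its tab diagonal at about 30° in the image. In side view the tab is clear of the purple decoy.

```bash
python3 - <<'E'
from h import *
np.set_printoptions(precision=4,suppress=True)
T=lambda P:[((x+.5)/3.25-.5+255,(y+.5)/3.25-.5+200)for x,y in P]
TS=lambda P:[((x-390+.5)/6.5-.5+195,(y+.5)/6.5-.5+185)for x,y in P]
S=lambda P:[((x+.5)/5-.5+320,(y-211+.5)/5-.5+160)for x,y in P]
SS=lambda P:[((x-375+.5)/6.25-.5+245,(y-211+.5)/6.25-.5+275)for x,y in P]
b=plane("top",T([(247,56),(360,51),(366,165),(252,170)]),.016);print("bolts",b,b.mean(0))
print("side bolts",(q:=plane("side",S([(73,532),(125,422),(291,461),(249,574)]),.016)),q.mean(0))
print("stud top",plane("top",T([(323,97)]),.206),plane("side",S([(203,262)]),.206),tri(S([(203,262)])[0],T([(323,97)])[0]))
bar=plane("top",T([(45,114),(280,104)]),.132);print("bar",bar,np.degrees(np.arctan2(*(bar[0]-bar[1])[1::-1])))
c=plane("top",TS([(510,65),(462,130),(560,190),(608,125)]),.076);print("strap",c,c.mean(0))
c2=plane("side",SS([(450,375),(500,440),(630,370),(583,302)]),.076);print("strap side",c2,c2.mean(0))
t=plane("top",TS([(485,101),(557,138)]),.115);print("tab",t,t.mean(0))
t2=plane("side",SS([(488,319),(566,280)]),.117);print("tab side",t2,t2.mean(0))
for e in(c[3]-c[0],c[2]-c[1],c2[2]-c2[1],c2[3]-c2[0],t[1]-t[0],t2[1]-t2[0]):print(np.degrees(np.arctan2(e[1],e[0])),np.linalg.norm(e))
print("dash",plane("top",T([(316,115)]),.198),plane("side",S([(226,281)]),.198))
E
```

```text
bolts [[ 0.5639 -0.0791  0.016 ]
 [ 0.5704 -0.1957  0.016 ]
 [ 0.4537 -0.2012  0.016 ]
 [ 0.4474 -0.085   0.016 ]] [ 0.5089 -0.1402  0.016 ]
side bolts [[ 0.5628 -0.0807  0.016 ]
 [ 0.5679 -0.1964  0.016 ]
 [ 0.4517 -0.2003  0.016 ]
 [ 0.4472 -0.0869  0.016 ]] [ 0.5074 -0.1411  0.016 ]
stud top [[ 0.5083 -0.1388  0.206 ]] [[ 0.5072 -0.1391  0.206 ]] (array([ 0.5077, -0.1389,  0.2061]), [np.float64(0.0005409800684312998), np.float64(0.0005409800684311306)])
bar [[ 0.4949  0.1139  0.132 ]
 [ 0.5068 -0.1057  0.132 ]] 93.09952620803664
strap [[0.6251 0.3027 0.076 ]
 [0.5924 0.3249 0.076 ]
 [0.5632 0.275  0.076 ]
 [0.5957 0.2527 0.076 ]] [0.5941 0.2888 0.076 ]
strap side [[0.6234 0.3078 0.076 ]
 [0.591  0.3264 0.076 ]
 [0.5587 0.2784 0.076 ]
 [0.5907 0.2563 0.076 ]] [0.591  0.2922 0.076 ]
tab [[0.6014 0.304  0.115 ]
 [0.5839 0.2685 0.115 ]] [0.5926 0.2862 0.115 ]
tab side [[0.6043 0.3036 0.117 ]
 [0.585  0.2758 0.117 ]] [0.5946 0.2897 0.117 ]
-120.4747720115319 0.057988382114041954
-120.32747635382105 0.057801278807924995
-123.90288026195185 0.05788424314110553
-122.41491392239477 0.061046055254252864
-116.23073902541506 0.03952550938433338
-124.69966642823172 0.033809953777278336
dash [[ 0.4928 -0.1333  0.198 ]] [[ 0.4917 -0.1367  0.198 ]]
```

Request:
arm_command --moves '[0,0,-1,-6.3,0,0,-1,-6.3,0,0,-1,-6.3,0,0,-1,-6.3,0,0,-1,-6.3,0,0,-1,-6.3,0,0,-1,-6.3]' --fingers 100 --squeeze 40

```text
time: 0.68
ee_pos: [0.1623, -0.6033, 0.2926]
eef_rot: [0.868, 0.496, 0.0, -0.0]
ft_force: [0.2, 0.3, -0.6]
width: 0.0871
grip_force: 0.0
```

Request:
arm_command --moves '[3.2,1.6,0,0,3.2,1.6,0,0,3.2,1.6,0,0,3.2,1.6,0,0,3.2,1.6,0,0,3.2,1.6,0,0,3.2,1.6,0,0,3.2,1.6,0,0]'

```text
time: 1.35
ee_pos: [0.4046, -0.4481, 0.2923]
eef_rot: [0.87, 0.494, -0.0, -0.0]
ft_force: [0.4, -0.5, 0.1]
width: 0.0869
grip_force: 0.0
```

```bash
cat >> h.py <<'E'
def st():
    s=r.read_state(); m=R.from_quat(s['eef_rot']).as_matrix(); return s,m,np.degrees(np.arctan2(m[1,0],m[0,0]))
def go(x,y,z,psi=None):
    s,m,p=st(); d=np.array([x,y,z])-s['ee_pos']
    print("t %.2f"%s['time'],"pos",s['ee_pos'].round(4),"psi %.2f"%p,"tilt",m[:,2].round(3),"q",s['joint_positions'].round(2),"F",s['ft_force'].round(1),"M",s['torque'].round(2),"w %.4f g %.1f"%(s['width'],s['grip_force']))
    print(" cm",(m.T@d*100).round(2),"len",(np.linalg.norm(d)*100).round(1),"" if psi is None else "turn %.2f"%((p-psi+180)%360-180))
E
python3 -c "
from h import *
go(.593,.289,.24,59)"
```

```text
t 1.35 pos [ 0.4046 -0.4481  0.2923] psi 59.15 tilt [-0.  0. -1.] q [ 1.02  0.28 -0.32  1.39  0.09  1.48  0.16] F [ 0.4 -0.5  0.1] M [-0.01 -0.08  0.  ] w 0.0869 g 0.0
 cm [ 72.94 -21.63   5.24] len 76.3 turn 0.15
```

Request:
arm_command --moves '[3.6,-1.1,0,0,3.6,-1.1,0,0,3.6,-1.1,0,0,3.6,-1.1,0,0,3.6,-1.1,0,0,3.6,-1.1,0,0,3.6,-1.1,0,0,3.6,-1.1,0,0,3.6,-1.1,0,0,3.6,-1.1,0,0,3.6,-1.1,0,0,3.6,-1.1,0,0]'

```text
time: 2.35
ee_pos: [0.5116, -0.009, 0.2925]
eef_rot: [0.87, 0.494, -0.0, 0.0]
ft_force: [0.8, -0.2, -0.5]
width: 0.0868
grip_force: 0.0
```

Request:
arm_command --moves '[3.6,-1.1,0,0,3.6,-1.1,0,0,3.6,-1.1,0,0,3.6,-1.1,0,0,3.6,-1.1,1,0,3.6,-1.1,2,0,3.6,-1.1,2,0,0,0,0,0,0,0,0,0]'

```text
time: 3.1
ee_pos: [0.5729, 0.2457, 0.2412]
eef_rot: [0.869, 0.496, -0.002, -0.001]
ft_force: [-0.0, -0.4, 0.9]
width: 0.0869
grip_force: 0.0
```

```bash
python3 -c "
from h import *
go(.593,.289,.14,59)
cv2.imwrite('pics/s1.png',cv2.resize(r.camera('side')[200:360,180:380,::-1],None,fx=3,fy=3))"
```

```text
t 3.10 pos [0.5729 0.2457 0.2412] psi 59.41 tilt [-0.004  0.    -1.   ] q [ 0.11  0.43 -0.8   1.4   0.3   1.44 -1.22] F [-0.  -0.4  0.9] M [-0.07 -0.05 -0.04] w 0.0869 g 0.0
 cm [ 4.77 -0.44 10.11] len 11.2 turn 0.41
```

View pics/s1.png

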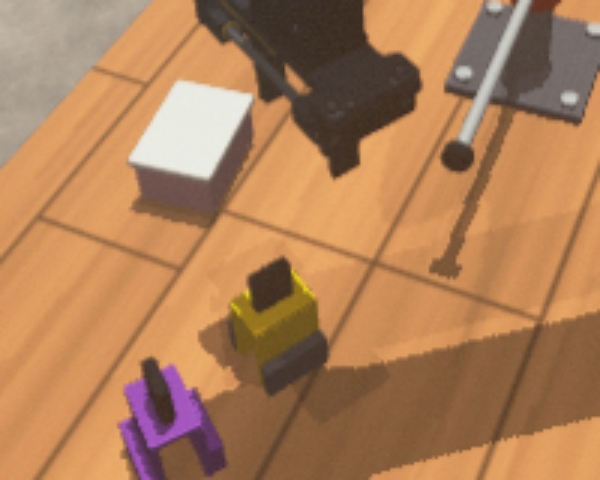

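The picture shows the open gripper (fingers at (270,80) and (343,165)) short of the saddle, which is undisturbed at (275,320). Next: align, then descend.

Request:
arm_command --moves '[2.4,-0.2,0,0,2.4,-0.2,0,0,0,0,3,0.4,0,0,3,0,0,0,2.2,0,0,0,2,0]'

```text
time: 3.65
ee_pos: [0.5963, 0.2842, 0.1407]
eef_rot: [0.872, 0.489, -0.0, 0.001]
ft_force: [0.7, 0.3, 0.5]
width: 0.087
grip_force: 0.0
```

```bash
python3 -c "
from h import *
go(.593,.289,.082,59)"
```

```text
t 3.65 pos [0.5963 0.2842 0.1407] psi 58.60 tilt [ 0.001 -0.001 -1.   ] q [ 0.01  0.57 -0.76  1.43  0.4   1.3  -1.32] F [0.7 0.3 0.5] M [-0.09 -0.02 -0.01] w 0.0870 g 0.0
 cm [ 0.24 -0.53  5.87] len 5.9 turn -0.40
```

Request:
arm_command --moves '[0.2,-0.4,0.5,0,0,0,1.8,0,0,0,1.8,0,0,0,1.2,0,0,0,0.5,0,0,0,0,0]'

```text
time: 4.15
ee_pos: [0.5932, 0.2896, 0.0832]
eef_rot: [0.872, 0.49, -0.0, 0.0]
ft_force: [-0.2, -0.7, 0.1]
width: 0.0873
grip_force: 0.0
```

```bash
python3 -c "
from h import *
go(.593,.289,.082,59)"
```

```text
t 4.15 pos [0.5932 0.2896 0.0832] psi 58.70 tilt [-0.001 -0.001 -1.   ] q [-0.    0.63 -0.74  1.48  0.44  1.2  -1.35] F [-0.2 -0.7  0.1] M [-0.06 -0.05 -0.03] w 0.0873 g 0.0
 cm [-0.06  0.01  0.12] len 0.1 turn -0.30
```

Request:
arm_command --moves '[0,0,0,0,0,0,0,0,0,0,0,0,0,0,0,0,0,0,0,0,0,0,0,0,0,0,0,0,0,0,0,0,0,0,0,0,0,0,0,0]' --fingers 0 --squeeze 40

```text
time: 4.98
ee_pos: [0.5931, 0.2904, 0.0834]
eef_rot: [0.871, 0.491, -0.0, 0.0]
ft_force: [-0.4, -0.2, 0.2]
width: 0.0281
grip_force: 0.0
```

Request:
arm_command --moves '[0,0,-0.5,0,0,0,-1.5,0,0,0,-2.5,0,0,0,-3,0,0,0,-3,0,0,0,-3,0,0,0,-2,0,0,0,-1,0,0,0,0,0]'

```text
time: 5.73
ee_pos: [0.5936, 0.2911, 0.2512]
eef_rot: [0.871, 0.491, 0.002, 0.0]
ft_force: [0.4, 0.1, -5.2]
width: 0.0111
grip_force: 40.0
```

```bash
python3 -c "
from h import *
go(.4982,.0497,.245,93.1)
a=r.camera('side')[180:340,180:380,::-1]
cv2.imwrite('pics/s2.png',cv2.resize(a,None,fx=3,fy=3))"
```

```text
t 5.73 pos [0.5936 0.2911 0.2512] psi 58.76 tilt [ 0.003  0.002 -1.   ] q [ 0.    0.51 -0.78  1.28  0.35  1.49 -1.29] F [ 0.4  0.1 -5.2] M [ 0.04 -0.06  0.03] w 0.0111 g 40.0
 cm [-25.59   4.36   0.56] len 26.0 turn -34.34
```

View pics/s2.png

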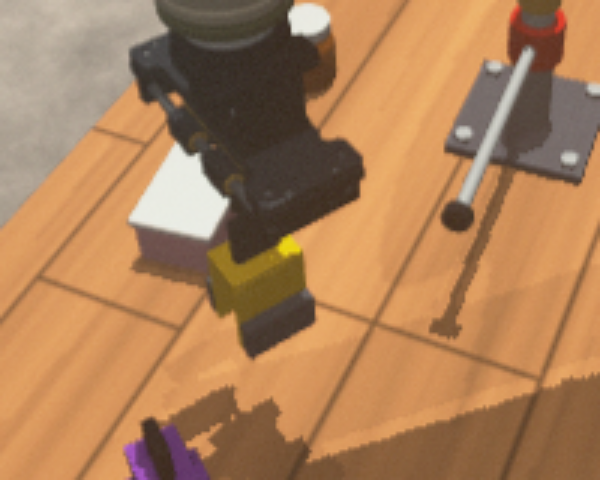

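The saddle is held at (260,290), level, and clear of everything. The fingers closed late, so I'll check how high the pads sit on the tab.

```bash
python3 - <<'E'
from h import *
np.set_printoptions(precision=1,suppress=True)
# standing features (z.png): right strap corner, cheek bottom corners -> s2.png px for lift dz
S=[((x-375+.5)/6.25-.5+245,(y-211+.5)/6.25-.5+275)for x,y in [(630,370),(523,572),(652,478)]]
P=np.vstack([plane("side",S[:1],.076),plane("side",S[1:],.005)]);print(P*1000)
for dz in(.13,.14,.15,.16,.17):print(dz,((proj("side",P+[.0,.0,dz])-180)*3).ravel())
E
```

```text
[[558.7 278.4  76. ]
 [582.  337.5   5. ]
 [552.8 278.9   5. ]]
0.13 [306.3 256.9 250.1 364.5 318.3 318.5]
0.14 [305.4 248.2 248.9 356.7 317.5 310.6]
0.15 [304.6 239.3 247.6 348.7 316.8 302.5]
0.16 [303.7 230.2 246.3 340.6 316.1 294.4]
0.17 [302.8 221.1 245.  332.4 315.3 286.2]
```

Foot is at about 0.14, so only about 6 mm of tab is gripped. I'll set it back down and regrip deeper.

Request:
arm_command --moves '[0,0,1.5,0,0,0,2.5,0,0,0,3,0,0,0,3,0,0,0,2,0,0,0,1,0,0,0,0.5,0,0,0,0.2,0,0,0,0,0]'

```text
time: 6.53
ee_pos: [0.5931, 0.2914, 0.1141]
eef_rot: [0.871, 0.491, 0.001, -0.0]
ft_force: [-6.1, -4.4, 17.0]
width: 0.011
grip_force: 40.1
```

```bash
python3 -c "
from h import *
go(.593,.289,.083,59)"
```

```text
t 6.53 pos [0.5931 0.2914 0.1141] psi 58.79 tilt [ 0.001  0.001 -1.   ] q [ 0.    0.6  -0.75  1.46  0.42  1.25 -1.34] F [-6.1 -4.4 17. ] M [-1.03  1.74  0.07] w 0.0110 g 40.1
 cm [-0.21  0.11  3.11] len 3.1 turn -0.21
```

Request:
arm_command --moves '[0,0,0,0,0,0,0,0,0,0,0,0,0,0,0,0,0,0,0,0,0,0,0,0,0,0,0.5,0,0,0,1,0,0,0,1,0,0,0,0.5,0,0,0,0,0]' --fingers 60

```text
time: 7.45
ee_pos: [0.5922, 0.2898, 0.0791]
eef_rot: [0.871, 0.491, -0.002, -0.0]
ft_force: [-0.6, 0.2, -0.5]
width: 0.0522
grip_force: 0.0
```

```bash
python3 -c "
from h import *
go(.593,.289,.083,59)
a=r.camera('side')[240:340,210:330,::-1]
b=r.camera('top')[160:260,160:280,::-1]
cv2.imwrite('pics/s3.png',np.hstack([cv2.resize(x,None,fx=3.3,fy=3.3)for x in(a,b)]))"
```

```text
t 7.45 pos [0.5922 0.2898 0.0791] psi 58.76 tilt [-0.003 -0.001 -1.   ] q [-0.    0.63 -0.73  1.49  0.44  1.2  -1.35] F [-0.6  0.2 -0.5] M [-0.06 -0.03 -0.02] w 0.0522 g 0.0
 cm [-0.02  0.11 -0.39] len 0.4 turn -0.24
```

View pics/s3.png

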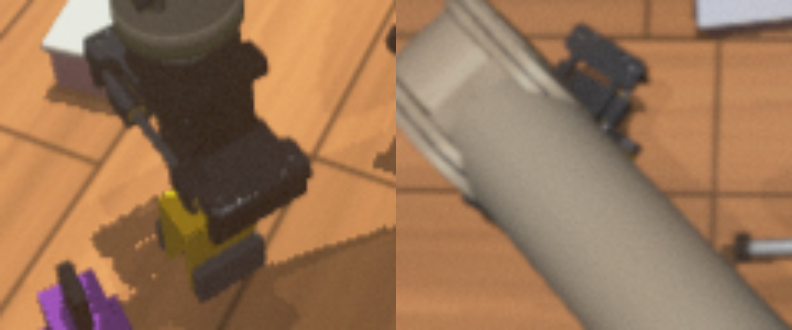

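The saddle stands upright at (210,240) in the left crop, with the fingers around its tab. Closing now, and waiting for a firm grip this time.

Request:
arm_command --moves '[0,0,-0.3,0,0,0,0,0,0,0,0,0,0,0,0,0,0,0,0,0,0,0,0,0,0,0,0,0,0,0,0,0,0,0,0,0,0,0,0,0,0,0,0,0]' --fingers 0

```text
time: 8.47
ee_pos: [0.5929, 0.2905, 0.0843]
eef_rot: [0.871, 0.491, -0.0, -0.0]
ft_force: [-0.2, 0.7, -1.3]
width: 0.0116
grip_force: 40.0
```

```bash
python3 -c "
from h import *
go(.593,.289,.083,59)"
```

```text
t 8.47 pos [0.5929 0.2905 0.0843] psi 58.77 tilt [-0. -0. -1.] q [-0.    0.63 -0.74  1.48  0.43  1.2  -1.35] F [-0.2  0.7 -1.3] M [ 0.13  0.17 -0.04] w 0.0116 g 40.0
 cm [-0.13  0.08  0.13] len 0.2 turn -0.23
```

Request:
arm_command --moves '[0,0,-1,0,0,0,-2.5,0,0,0,-3,0,0,0,-3,0,0,0,-3,0,0,0,-2.5,-5,0,0,-1.5,-7,0,0,0,-7,0,0,0,-7,0,0,0,-5,0,0,0,-3.3,0,0,0,0]'

```text
time: 9.47
ee_pos: [0.5931, 0.29, 0.2494]
eef_rot: [0.687, 0.727, -0.0, -0.0]
ft_force: [0.2, 0.2, -4.7]
width: 0.0114
grip_force: 40.0
```

```bash
python3 -c "
from h import *
go(.4982,.0497,.250,93.1)"
```

```text
t 9.47 pos [0.5931 0.29   0.2494] psi 93.20 tilt [-0.001 -0.001 -1.   ] q [ 0.06  0.54 -0.89  1.28  0.41  1.51 -0.72] F [ 0.2  0.2 -4.7] M [-0.07 -0.08  0.02] w 0.0114 g 40.0
 cm [-23.46 -10.81  -0.04] len 25.8 turn 0.10
```

Request:
arm_command --moves '[-1.4,-0.6,0,0,-2.6,-1.2,0,0,-2.6,-1.2,0,0,-2.6,-1.2,0,0,-2.6,-1.2,0,0,-2.6,-1.2,0,0,-2.6,-1.2,0,0,-2.6,-1.2,0,0,-2.5,-1.2,0,0,-1.4,-0.6,0,0,0,0,0,0,0,0,0,0]'

```text
time: 10.47
ee_pos: [0.4977, 0.0492, 0.2498]
eef_rot: [0.689, 0.724, -0.0, 0.001]
ft_force: [-0.0, 0.3, -5.2]
width: 0.0115
grip_force: 40.0
```

```bash
python3 -c "
from h import *
go(.4982,.0497,.160,93.1)
a=r.camera('side')[160:290,270:430,::-1]
b=r.camera('top')[190:275,250:400,::-1]
cv2.imwrite('pics/s4.png',np.vstack([cv2.resize(x,(600,k),interpolation=2)for x,k in((a,330),(b,270))]))"
```

```text
t 10.47 pos [0.4977 0.0492 0.2498] psi 92.84 tilt [ 0.001 -0.001 -1.   ] q [ 0.68  0.12 -0.92  1.7   0.1   1.37 -0.21] F [-0.   0.3 -5.2] M [ 0.04 -0.15  0.02] w 0.0115 g 40.0
 cm [0.06 0.05 8.98] len 9.0 turn -0.26
```

View pics/s4.png

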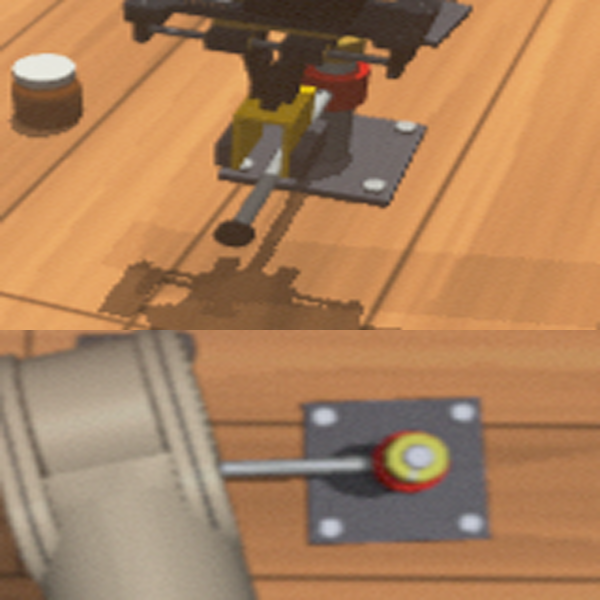

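The saddle (270,130) is held over the bar with its channel aligned, and the bar line runs through the channel opening. I'm lowering it.

Request:
arm_command --moves '[0,0,1,0,0,0,1.5,0,0,0,2,0,0,0,2,0,0,0,1.5,0,0,0,1,0,0,0,0.5,0,0,0,0.5,0,0,0,0.3,0,0,0,0,0]'

```text
time: 11.4
ee_pos: [0.4981, 0.0503, 0.1466]
eef_rot: [0.688, 0.726, 0.0, 0.0]
ft_force: [-0.3, 0.3, -5.2]
width: 0.0117
grip_force: 40.0
```

```bash
python3 -c "
from h import *
go(.4982,.0497,.146,93.1)"
```

```text
t 11.40 pos [0.4981 0.0503 0.1466] psi 93.07 tilt [ 0.001  0.    -1.   ] q [ 0.63  0.22 -0.91  1.84  0.19  1.16 -0.28] F [-0.3  0.3 -5.2] M [ 0.   -0.05  0.03] w 0.0117 g 40.0
 cm [-0.06  0.    0.06] len 0.1 turn -0.03
```

Request:
arm_command --moves '[0,0,0.2,0,0,0,0.1,0,0,0,0,0,0,0,0,0]'

```text
time: 11.73
ee_pos: [0.4985, 0.0503, 0.1459]
eef_rot: [0.688, 0.726, 0.0, 0.001]
ft_force: [-9.7, -0.6, 18.3]
width: 0.0115
grip_force: 40.0
```

Bar contact is confirmed. Relaxing slightly and releasing.

Request:
arm_command --moves '[0,0,-0.1,0,0,0,0,0,0,0,0,0,0,0,0,0,0,0,0,0,0,0,0,0,0,0,0,0,0,0,0,0,0,0,0,0]' --fingers 60

```text
time: 12.48
ee_pos: [0.4978, 0.05, 0.1444]
eef_rot: [0.688, 0.726, -0.0, 0.0]
ft_force: [-0.3, 0.2, 0.5]
width: 0.0516
grip_force: 0.0
```

Request:
arm_command --moves '[0,0,-1,0,0,0,-2,0,0,0,-3,0,0,0,-3,0,0,0,-3,0,0,0,-1,0,0,0,0,0]' --fingers 100

```text
time: 13.07
ee_pos: [0.4991, 0.0505, 0.2778]
eef_rot: [0.688, 0.726, 0.002, 0.002]
ft_force: [0.2, 0.1, -0.6]
width: 0.0851
grip_force: 0.0
```

```bash
python3 -c "
from h import *
go(.508,-.1395,.26,93)
a=r.camera('side')[150:280,260:420,::-1]
cv2.imwrite('pics/s5.png',cv2.resize(a,None,fx=4,fy=4,interpolation=2))"
```

```text
t 13.07 pos [0.4991 0.0505 0.2778] psi 93.06 tilt [ 0.005 -0.    -1.   ] q [ 0.68  0.1  -0.92  1.66  0.09  1.42 -0.2 ] F [ 0.2  0.1 -0.6] M [-0.02 -0.03 -0.02] w 0.0851 g 0.0
 cm [-19.02  -0.14   1.79] len 19.1 turn 0.06
```

View pics/s5.png

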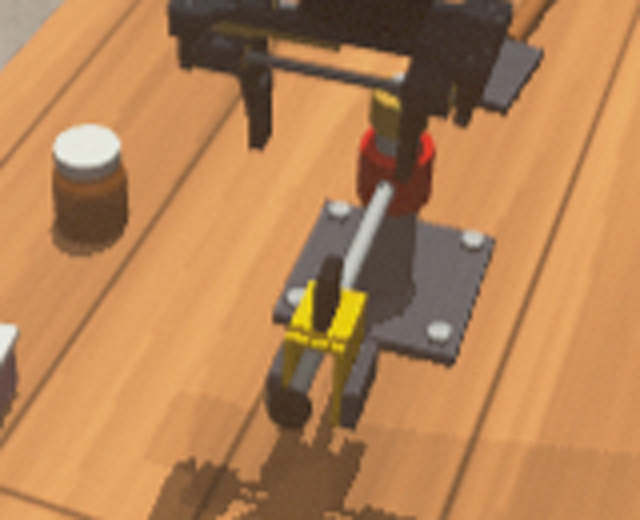

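The saddle hangs on the bar, upright with its tab at (328,290), and the gripper is clear. Next: over the nut, pre-wound counter-clockwise.

Request:
arm_command --moves '[-2,0,0,0,-3,0,0,0,-3,0,0,0,-3,0,0,0,-3,0,0,0,-3,-0.1,0,0,-2,0,0,0,0,0,0,-7,0,0,0,-7,0,0,0,-7,0,0,0,-7,0,0,0,-7]'

```text
time: 14.12
ee_pos: [0.5063, -0.1396, 0.273]
eef_rot: [0.435, 0.9, -0.0, -0.001]
ft_force: [-0.7, 0.6, -0.4]
width: 0.0873
grip_force: 0.0
```

Request:
arm_command --moves '[0,0,0,-7,0,0,0,-7,0,0,0,-7,0,0,0,-7,0,0,0,-7,0,0,0,-7,0,0,0,-7,0,0,0,-7,0,0,0,-7,0,0,0,-3,0,0,0,0]'

```text
time: 15.03
ee_pos: [0.5063, -0.1397, 0.2731]
eef_rot: [-0.124, 0.992, 0.001, -0.001]
ft_force: [-0.0, 0.0, -0.6]
width: 0.0872
grip_force: 0.0
```

```bash
python3 -c "
from h import *
go(.508,-.1395,.21,195)"
```

```text
t 15.03 pos [ 0.5063 -0.1397  0.2731] psi -165.79 tilt [-0.002  0.001 -1.   ] q [ 1.03  0.19 -0.95  1.6   0.16  1.43  1.89] F [-0.   0.  -0.6] M [ 0.08 -0.11 -0.02] w 0.0872 g 0.0
 cm [-0.17 -0.03  6.31] len 6.3 turn -0.79
```

Request:
arm_command --moves '[-0.17,0,1,0,0,0,2,0,0,0,2.5,0,0,0,2.5,0,0,0,1.5,0,0,0,1,0,0,0,0.5,0,0,0,0,0]'

```text
time: 15.7
ee_pos: [0.5082, -0.1391, 0.1634]
eef_rot: [-0.122, 0.993, 0.0, -0.001]
ft_force: [-0.2, 1.0, 0.6]
width: 0.0873
grip_force: 0.0
```

```bash
python3 -c "
from h import *
go(.508,-.1395,.163,195)"
```

```text
t 15.70 pos [ 0.5082 -0.1391  0.1634] psi -165.98 tilt [-0.001  0.001 -1.   ] q [ 0.99  0.28 -0.93  1.76  0.24  1.22  1.81] F [-0.2  1.   0.6] M [ 0.14 -0.17  0.02] w 0.0873 g 0.0
 cm [ 0.03 -0.03  0.04] len 0.1 turn -0.98
```

Request:
arm_command --moves '[0,0,0,0,0,0,0,0,0,0,0,0,0,0,0,0,0,0,0,0,0,0,0,0,0,0,0,0,0,0,0,0,0,0,0,0,0,0,0,0,0,0,0,0]' --fingers 0 --squeeze 30

```text
time: 16.62
ee_pos: [0.5086, -0.1391, 0.1645]
eef_rot: [-0.122, 0.992, 0.0, -0.0]
ft_force: [-1.2, 2.1, 1.8]
width: 0.0432
grip_force: 30.0
```

```bash
python3 -c "
from h import *
go(.508,-.1395,.163,195)"
```

```text
t 16.62 pos [ 0.5086 -0.1391  0.1645] psi -165.93 tilt [-0.  0. -1.] q [ 0.99  0.28 -0.93  1.76  0.24  1.22  1.82] F [-1.2  2.1  1.8] M [0.47 0.19 0.03] w 0.0432 g 30.0
 cm [ 0.07 -0.02  0.15] len 0.2 turn -0.93
```

Request:
arm_command --moves '[0,0,0,5,0,0,0.01,7,0,0,0,7,0,0,0.01,7,0,0,0,7,0,0,0.01,7,0,0,0,7,0,0,0.01,7,0,0,0,7,0,0,0.01,7,0,0,0,7,0,0,0.01,5]'

```text
time: 17.62
ee_pos: [0.5084, -0.1397, 0.1639]
eef_rot: [0.547, 0.837, -0.0, -0.0]
ft_force: [-2.5, 0.4, 2.3]
width: 0.0429
grip_force: 30.0
```

```bash
python3 -c "
from h import *
go(.508,-.1395,.163,195)"
```

```text
t 17.62 pos [ 0.5084 -0.1397  0.1639] psi 113.68 tilt [-0.    -0.001 -1.   ] q [ 0.83  0.23 -0.73  1.76  0.17  1.21  0.47] F [-2.5  0.4  2.3] M [0.01 0.51 0.07] w 0.0429 g 30.0
 cm [ 0.03 -0.03  0.09] len 0.1 turn -81.32
```

Request:
arm_command --moves '[0,0,0,5,0,0,0.01,5,0,0,0,5,0,0,0.01,5,0,0,0,5,0,0,0,5]'

```text
time: 18.12
ee_pos: [0.5081, -0.1397, 0.1636]
eef_rot: [0.744, 0.668, -0.001, -0.0]
ft_force: [-3.5, 0.6, 3.0]
width: 0.0434
grip_force: 30.0
```

```bash
python3 -c "
from h import *
go(.508,-.1395,.163,195)"
```

```text
t 18.12 pos [ 0.5081 -0.1397  0.1636] psi 83.80 tilt [-0.001 -0.001 -1.   ] q [ 0.78  0.22 -0.67  1.77  0.15  1.2  -0.04] F [-3.5  0.6  3. ] M [-0.03  0.63  0.04] w 0.0434 g 30.0
 cm [ 0.02 -0.01  0.06] len 0.1 turn -111.20
```

Request:
arm_command --moves '[0,0,0.01,4,0,0,0,4,0,0,0.01,4,0,0,0,4,0,0,0,4]'

```text
time: 18.53
ee_pos: [0.5079, -0.1397, 0.1634]
eef_rot: [0.849, 0.529, -0.001, -0.0]
ft_force: [-4.7, 0.3, 3.4]
width: 0.0435
grip_force: 30.0
```

```bash
python3 -c "
from h import *
go(.508,-.1395,.163,195)"
```

```text
t 18.53 pos [ 0.5079 -0.1397  0.1634] psi 63.85 tilt [-0.001 -0.    -1.   ] q [ 0.74  0.22 -0.63  1.77  0.14  1.2  -0.38] F [-4.7  0.3  3.4] M [0.06 0.89 0.17] w 0.0435 g 30.0
 cm [ 0.02 -0.    0.04] len 0.0 turn -131.15
```

Request:
arm_command --moves '[0,0,0.01,4,0,0,0,4,0,0,0.01,4,0,0,0,4,0,0,0,4]'

```text
time: 18.95
ee_pos: [0.5078, -0.1396, 0.1632]
eef_rot: [0.928, 0.373, -0.001, -0.0]
ft_force: [-5.3, 0.5, 4.5]
width: 0.0435
grip_force: 30.0
```

```bash
python3 -c "
from h import *
go(.508,-.1395,.163,195)"
```

```text
t 18.95 pos [ 0.5078 -0.1396  0.1632] psi 43.86 tilt [-0.002 -0.    -1.   ] q [ 0.71  0.21 -0.59  1.77  0.13  1.2  -0.72] F [-5.3  0.5  4.5] M [0.1  1.13 0.06] w 0.0435 g 30.0
 cm [0.02 0.01 0.02] len 0.0 turn -151.14
```

Request:
arm_command --moves '[0,0,0.01,4,0,0,0,4,0,0,0,4,0,0,0,2]'

```text
time: 19.28
ee_pos: [0.5078, -0.1395, 0.1631]
eef_rot: [0.966, 0.257, -0.001, -0.0]
ft_force: [-5.9, 0.9, 5.3]
width: 0.0432
grip_force: 30.0
```

```bash
python3 -c "
from h import *
go(.508,-.1395,.163,195)"
```

```text
t 19.28 pos [ 0.5078 -0.1395  0.1631] psi 29.83 tilt [-0.002 -0.    -1.   ] q [ 0.69  0.21 -0.56  1.77  0.12  1.2  -0.96] F [-5.9  0.9  5.3] M [0.23 1.17 0.17] w 0.0432 g 30.0
 cm [0.02 0.01 0.01] len 0.0 turn -165.17
```

Request:
arm_command --moves '[0,0,0.01,4,0,0,0,4,0,0,0,4,0,0,0,2]'

```text
time: 19.62
ee_pos: [0.5088, -0.1391, 0.1633]
eef_rot: [0.99, 0.139, 0.0, 0.0]
ft_force: [-2.1, 0.7, 3.0]
width: 0.0432
grip_force: 30.0
```

```bash
python3 -c "
from h import *
go(.508,-.1395,.163,195)"
```

```text
t 19.62 pos [ 0.5088 -0.1391  0.1633] psi 15.93 tilt [ 0. -0. -1.] q [ 0.66  0.2  -0.54  1.77  0.11  1.19 -1.2 ] F [-2.1  0.7  3. ] M [0.14 0.39 0.72] w 0.0432 g 30.0
 cm [-0.09  0.02  0.03] len 0.1 turn -179.07
```

Mz jumped from about 0.1 to 0.72, which looks like the stop. A few more degrees to confirm.

Request:
arm_command --moves '[0,0,0,3,0,0,0,3,0,0,0,2,0,0,0,0]'

```text
time: 19.95
ee_pos: [0.5088, -0.1392, 0.1634]
eef_rot: [0.998, 0.07, 0.0, 0.0]
ft_force: [-2.1, 1.1, 4.9]
width: 0.0435
grip_force: 30.0
```

```bash
python3 -c "
from h import *
go(.508,-.1395,.163,195)"
```

```text
t 19.95 pos [ 0.5088 -0.1392  0.1634] psi 8.05 tilt [ 0.    -0.001 -1.   ] q [ 0.65  0.2  -0.53  1.77  0.11  1.19 -1.33] F [-2.1  1.1  4.9] M [0.22 0.45 0.74] w 0.0435 g 30.0
 cm [-0.08  0.02  0.04] len 0.1 turn 173.05
```

Request:
arm_command --moves '[0,0,0,-4,0,0,-0.01,-7,0,0,-0.01,-7,0,0,0,-7,0,0,-0.01,-7,0,0,-0.01,-7,0,0,0,-7,0,0,-0.01,-7,0,0,-0.01,-7,0,0,0,-7,0,0,-0.01,-7,0,0,0,-6]' --squeeze 40

```text
time: 20.95
ee_pos: [0.5082, -0.1387, 0.164]
eef_rot: [0.716, 0.698, -0.0, -0.001]
ft_force: [-5.1, 4.0, 7.5]
width: 0.0436
grip_force: 40.0
```

Request:
arm_command --moves '[0,0,0,-6,0,0,0,-4,0,0,0,-1,0,0,0,0,0,0,0,0,0,0,0,0]'

```text
time: 21.45
ee_pos: [0.5081, -0.1386, 0.1641]
eef_rot: [0.648, 0.761, -0.0, -0.001]
ft_force: [-5.9, 3.7, 8.7]
width: 0.0432
grip_force: 40.0
```

```bash
python3 -c "
from h import *
go(.508,-.1395,.163,98)
a=r.camera('side')[130:280,260:420,::-1]
b=r.camera('top')[150:300,250:410,::-1]
cv2.imwrite('pics/s6.png',np.hstack([cv2.resize(x,(400,375),interpolation=2) for x in(a,b)]))"
```

```text
t 21.45 pos [ 0.5081 -0.1386  0.1641] psi 99.15 tilt [-0.001  0.001 -1.   ] q [ 0.8   0.23 -0.7   1.77  0.16  1.21  0.22] F [-5.9  3.7  8.7] M [0.89 1.23 0.07] w 0.0432 g 40.0
 cm [-0.09 -0.03  0.11] len 0.1 turn 1.15
```

View pics/s6.png

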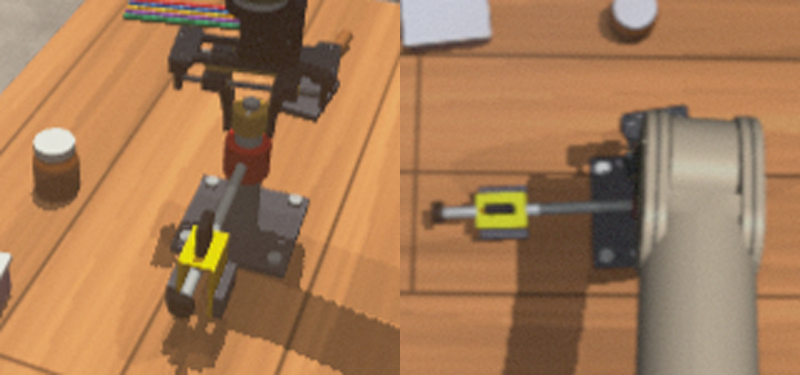

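The saddle still hangs aligned on the bar (top crop (500,210)). The gripper is closed on the nut at (250,115), 91° back from the stop. Handing in.

```bash
python3 -c "
from bench import r
print(abs(r.read_state()['joint_vel']).max()); print(r.close_job())"
```

```text
0.0029608567224307684
the job is handed in; nothing more can be done
None
```

The job is handed in at about 21.5 s: the saddle hangs released on the bar, and the nut was bottomed and backed off about 91°, still gripped at 40 N with the arm at rest; no verdict came back, and the jar, tub and paddle were not touched.

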